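# Put three swapped shoe lasts back with their footbeds

## Robot

A 7-joint arm with a two-finger parallel gripper is mounted at the origin on the work surface. World frame = base frame: x ahead of the robot, y to its left, z up, the work surface at z = 0. Lengths are in m, angles in rad, forces in N, time in s.
With the tool pointing down it reaches from about 0.4 to 0.85 m from the base axis. Payload 4.5 kg.
Tool frame: the origin (TCP) lies between the finger pads, 19 mm behind the fingertips; this is the grasp point; z points along the fingers, y is the line along which they close (so a half turn about z gives the same grasp; the last joint's range is limited). The gripper opens to 85 mm and grips with 20 to 120 N. Pads are 22 mm wide; open, the fingers measure 114 mm over their backs; the gripper's body (76 mm by 85 mm) begins 54 mm behind the grasp point. The pads swing forward as they close: fully open they stand 13 mm farther back than shut.
Start: joints at [-1.211, 0.689, -0.195, 1.565, 0.157, 0.902, -0.215], TCP at [0.2, 0.592, 0.25] pointing down, gripper open.
Joint ranges: [-3.01, 3.01], [-0.46, 2.08], [-1.47, 1.51], [0.13, 2.56], [-1, 4.14], [0.04, 2.09], [-2.66, 2.66]. Speed limits (rad/s): [2.57, 2.57, 3.14, 3.14, 3.14, 3.14, 3.14].

## Interface

Orientations are given as a rotation vector (axis times angle).
In Python, from cell import * gives the robot as it stands.
- The arm moves only by the tool step_arm, never from a script. Its argument "plan" is a list of rows, each a list of 7 numbers: the shift along the tool's x, y, z in shares of 500 mm (1.0 is 500 mm), then the turn, a rotation vector about the tool's x, y, z in fractions of the full range, 1 being 120 degrees, then the opening, from 0 (shut) to 1 (fully open). In form: [[x, y, z, rx, ry, rz, gripper], ...]. A call has 1 to 5 rows; each row is the pose to reach, as a shift and turn from the pose commanded when the call began, along the tool's axes at that moment; what a row does not reach only later rows make up. A row lasts 1/10 s, in which the tool goes at most 50 mm and 8.59 degrees, less where a joint would pass 70% of its speed; a pose out of reach is approached as far as the arm can. A call with a gripper value outside its range is refused whole. The fingers move at their own pace and stop on an object; "force" is the grip in N (left out, the last holds). Time passes only in rows, so rows that repeat a pose let the fingers close. It gives the time, the measured TCP pose, the force, the opening and the grip force at its end, in the units of the state.
- state(): the state, without advancing time (a new reading comes with each control period).
- grab_frame(name): name is "scene" or "top" or "wrist"; returns (picture, depth): 400x640x3 uint8, blue, green, red; 400x640 float32, m along the optical axis (not along the pixel's ray), 0 where there is no reading.
- camera_info(name): a dict with "fov_y" (degrees; the focal length in pixels is half the picture's height over the tangent of half this angle, whatever the lens; pixels are square), "cx", "cy" (the principal point, pixels), "R" (3x3) and "t" (3): a world point X has camera coordinates R X + t. Camera axes: x right, y down, z forward; pixel columns grow to the right and rows downward; lengths in m; the calibration is good to about 2 mm. The wrist camera is an equidistant fisheye: a pixel r from the principal point sees the ray r / f radians off the axis. A picture is of the moment at which its call begins: read the wrist's pose just before it. camera_info takes no time and is no camera call; for the wrist camera it gives the pose at the moment of the call.
- sign_off(): hands the job in; it is judged then, once.
Trained networks look in the newest picture that a camera, given by its name, has taken for a name from the list of things; names that differ only in an ending like _2 or _b are one class to them, and where a whole thing is asked for, a point or a joint stands for the part that bears it (a point fixed in the world has none). Each returns a list of dicts, best first, with "p" (0 to 1); they miss things now and then, are a little off and sometimes report something else, mostly with a low value. They report only what shows in the picture. A call takes as long as a camera call. They do not tell look-alikes from the thing itself.
- masks_of(camera, query): "region" (400x640 bool, what is visible of it) and "extent" ([left, top, width, height] in pixels, round what is visible of it).
The state is a dict: "clock": time; "joint_positions": joint angles; "qd": joint speeds; "joint_torque": joint torques, N m; "ee_pos": TCP position; "tool_rot": TCP orientation; "contact_force": force on the tool from outside, world axes, zero at the start; "torque": the same for the moment, N m; "width": finger opening in m; "grip_force": force on a finger pad.
Only numpy, scipy, OpenCV 4.12 (cv2) and the standard library are available. Lean on these libraries where they do the work, as an engineer would, in place of code of your own. Each camera call takes 0.05 s, during which the arm holds its last target. There are 200 camera calls.

## Task

The three wooden shoe lasts stand on each other's job boards. Move each one to the board whose cork footbed is as long as the last itself, standing upright on its sole, centred on the black rubber strip and lengthwise along it; the board without a footbed is free for parking a last on the way and ends up empty. Do not tip a last over, and leave the tape roll, the tin and the rasp where they are.

Things in the scene. Friction and masses are not known exactly. Their poses are not given: they have to be found in the camera images.
- last_small: The small one of three pale wooden shoe lasts (foot shapes), 105 mm long, 41 wide, 52.5 high, 0.16 kg +-30%. Origin mid-length on the flat sole, x to the toe, z up. Heelward its cone rises to a flat top at full height, sides upright and parallel, 26 mm apart in y, x -42 to -5, from 32 mm up. Grip from above at x = -19, closing along y, TCP 5 mm below the top.
- last_medium: The medium one of three pale wooden shoe lasts (foot shapes), 130 mm long, 51 wide, 65 high, 0.25 kg +-30%. Origin mid-length on the flat sole, x to the toe, z up. Heelward its cone rises to a flat top at full height, sides upright and parallel, 32 mm apart in y, x -52 to -6, from 39 mm up. Grip from above at x = -23, closing along y, TCP 5 mm below the top.
- last_large: The large one of three pale wooden shoe lasts (foot shapes), 155 mm long, 60 wide, 77.5 high, 0.38 kg +-30%. Origin mid-length on the flat sole, x to the toe, z up. Heelward its cone rises to a flat top at full height, sides upright and parallel, 39 mm apart in y, x -62 to -8, from 46 mm up. Grip from above at x = -28, closing along y, TCP 5 mm below the top.
- board_small: Flat grey board fixed to the bench, 180 x 150 mm (x, y), 6 thick, with a black rubber strip 172 x 68 flush in its top. Carries a fixed cork footbed 105 mm long (as the small last), 4 mm thick, toe to +x, centred at y = +70. Origin on the bench under the strip's centre, x along the strip; board spans y -42 to +108. At the start a wrong last stands on the strip.
- board_medium: Flat grey board fixed to the bench, 180 x 150 mm (x, y), 6 thick, with a black rubber strip 172 x 68 flush in its top. Carries a fixed cork footbed 130 mm long (as the medium last), 4 mm thick, toe to +x, centred at y = +70. Origin on the bench under the strip's centre, x along the strip; board spans y -42 to +108. At the start a wrong last stands on the strip.
- board_large: Flat grey board fixed to the bench, 180 x 150 mm (x, y), 6 thick, with a black rubber strip 172 x 68 flush in its top. Carries a fixed cork footbed 155 mm long (as the large last), 4 mm thick, toe to +x, centred at y = +70. Origin on the bench under the strip's centre, x along the strip; board spans y -42 to +108. At the start a wrong last stands on the strip.
- board_spare: Flat grey board fixed to the bench, 180 x 150 mm (x, y), 6 thick, with a black rubber strip 172 x 68 flush in its top. No footbed: the spare board for parking. Origin on the bench under the strip's centre, x along the strip; board spans y -42 to +108. At the start it is empty.
- tape: Bystander: roll of pale paper tape lying flat, 72 mm across, 25 mm high, loose; origin under its centre.
- tin: Bystander: low round metal tin, 68 mm across, 50 mm high, loose; origin under its centre.
- rasp: Bystander: steel rasp with a wooden handle lying on the bench, 240 mm long, 24 mm high, loose; origin on the bench under the handle's butt end, the tool runs from there to +x.
Mind the look-alikes: they are no part of the job. Leave any orange look-alike of the last_large alone. Leave any pink look-alike of the last_medium alone.

How it is judged:
At the end, for the whole second after the job is handed in: Each last stands upright (within 4.5 deg), sole on the board whose footbed has its length, its mid-length point within 15 mm of the rubber strip's centre along and across it, lengthwise within 12.5 deg of the strip (toe either way), released and at rest (x of last_small in the frame of board_small between -0.015 and 0.015 m and y of last_small in the frame of board_small between -0.015 and 0.015 m and z of last_small in the frame of board_small between 0.002 and 0.01 m and angle between the x axis of last_small and the x axis of board_small, either way round below 0.22 rad and angle between each of last_small, last_medium, last_large's own z axis and vertical below 0.08 rad and linear speed of each of last_small, last_medium, last_large below 0.02 m/s and angular speed of each of last_small, last_medium, last_large below 0.2 rad/s and x of last_medium in the frame of board_medium between -0.015 and 0.015 m and y of last_medium in the frame of board_medium between -0.015 and 0.015 m and z of last_medium in the frame of board_medium between 0.002 and 0.01 m and angle between the x axis of last_medium and the x axis of board_medium, either way round below 0.22 rad and x of last_large in the frame of board_large between -0.015 and 0.015 m and y of last_large in the frame of board_large between -0.015 and 0.015 m and z of last_large in the frame of board_large between 0.002 and 0.01 m and angle between the x axis of last_large and the x axis of board_large, either way round below 0.22 rad); the robot touches nothing.
It fails at once if a last is tipped over (leans more than 30 degrees) (angle between any of last_small, last_medium, last_large's own z axis and vertical above 0.52 rad).
It fails at once if the tape is pushed more than 30 mm out of its place (distance of tape from where it was at the start of the episode above 0.03 m).
It fails at once if the tin is pushed more than 30 mm out of its place (distance of tin from where it was at the start of the episode above 0.03 m).
It fails at once if the rasp is pushed more than 30 mm out of its place (distance of rasp from where it was at the start of the episode above 0.03 m).
It also fails if it takes over 109 s, if anything falls off the work surface, if the arm or the gripper's body presses on something with over 40 N, if the wrist force passes 120 N, or if a joint passes its speed limit or range.

## Working session

There is one attempt and no reset: what is moved stays moved. The work goes in short steps, Python scripts to look and compute and a tool call to move; the robot and the scene stay as the last step left them, time stands still between calls to the robot, and variables do not carry over. Pictures are saved under pics/ and viewed, at most 14 in all, crops included, and the job is handed in when it is done.

Besides the shell and the picture viewer there is one more tool, called after ">>>" as name(argument=value, ...), one argument or row to a line, values as JSON. step_arm: Moves the arm, as the interface text tells. Its arguments: {"type":"object","properties":{"plan":{"type":"array","items":{"type":"array","items":{"type":"number"}}},"force":{"type":"number"}},"required":["plan"]}

```bash
mkdir -p pics
cat > h.py <<'E'
from cell import *
import numpy as np, cv2
def world(cam, depth, uv):
    i=camera_info(cam); f=200/np.tan(np.radians(i["fov_y"])/2)
    uv=np.atleast_2d(uv).astype(int); z=depth[uv[:,1],uv[:,0]]
    P=np.stack([(uv[:,0]-i["cx"])/f*z,(uv[:,1]-i["cy"])/f*z,z],1)
    return (P-np.array(i["t"]))@np.array(i["R"])
def cloud(cam,depth):
    v,u=np.mgrid[0:400,0:640]; return world(cam,depth,np.stack([u.ravel(),v.ravel()],1)).reshape(400,640,3)
E
python3 - <<'E'
from h import *
for c in("scene","top"):
    p,d=grab_frame(c); cv2.imwrite(f"pics/{c}.png",p); np.save(c+".npy",d); np.save(c+"_p.npy",p)
    for q in("last_small","last_medium","last_large","board_small","board_medium","board_large","board_spare","tape","tin","rasp"):
        for r in masks_of(c,q):
            if r["p"]<.3: continue
            m=r["region"]; W=cloud(c,d)[m&(d>0)]
            print(c,q,round(r["p"],2),r["extent"],np.round(np.median(W,0),3),W[:,2].max().round(3))
print(state())
E
```

```text
scene last_small 0.92 [425.7, 158.2, 13.6, 39.1] [0.441 0.3   0.038] 0.065
scene last_small 0.4 [186.8, 206.0, 60.8, 61.9] [ 0.587 -0.3    0.008] 0.069
scene last_small 0.39 [278.6, 257.1, 26.2, 32.9] [ 0.712 -0.122  0.049] 0.055
scene last_medium 0.77 [191.7, 201.2, 23.1, 51.2] [ 0.568 -0.352  0.046] 0.075
scene last_medium 0.71 [188.7, 206.4, 58.5, 64.0] [ 0.59  -0.3    0.008] 0.018
scene last_medium 0.65 [154.9, 128.7, 47.1, 25.4] [ 0.261 -0.443  0.038] 0.071
scene last_large 0.92 [212.8, 143.4, 51.8, 26.3] [ 0.344 -0.25   0.045] 0.082
scene board_small 0.64 [270.9, 187.5, 53.5, 57.5] [ 0.527 -0.08   0.007] 0.027
scene board_small 0.32 [415.6, 158.4, 51.0, 52.6] [0.459 0.346 0.007] 0.065
scene board_medium 0.84 [417.9, 159.0, 49.3, 50.2] [0.456 0.345 0.007] 0.017
scene board_large 0.87 [186.4, 206.3, 60.2, 62.4] [ 0.591 -0.3    0.008] 0.022
scene board_spare 0.58 [343.7, 214.0, 53.9, 62.2] [0.623 0.097 0.006] 0.014
scene tape 0.82 [346.6, 160.8, 21.4, 28.3] [0.4   0.081 0.021] 0.031
scene tin 0.81 [277.7, 256.0, 28.5, 33.5] [ 0.712 -0.122  0.049] 0.055
scene rasp 0.97 [448.7, 195.
[... 878 characters left out ...]
': array([-1.21119523,  0.68912549, -0.19463825,  1.56529622,  0.1572851 ,
        0.90249799, -0.21508752]), 'qd': array([ 4.21041229e-04, -1.33201561e-03, -2.01902318e-06, -1.09422004e-03,
        1.03719142e-03, -6.54186319e-04,  3.71125711e-04]), 'joint_torque': array([-3.41535788e-04, -5.39561498e+01, -1.26767837e+00, -1.58883405e+01,
        9.84494516e-03,  1.21419660e-03,  1.16210904e-05]), 'ee_pos': array([0.20000155, 0.59215742, 0.25000277]), 'tool_rot': array([-5.09415587e-01, -3.09997600e+00, -9.64963279e-05]), 'contact_force': array([-0.40271916, -0.32581971,  0.05837113]), 'torque': array([ 0.09474368, -0.00551922, -0.01018784]), 'grip_force': 0.0, 'width': 0.08549925266000266}
```

View pics/top.png

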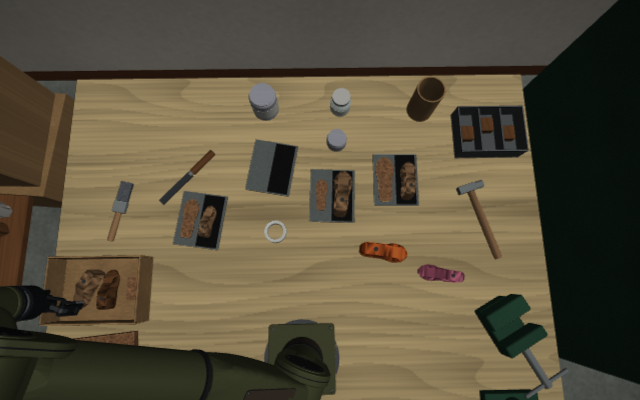

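View pics/scene.png

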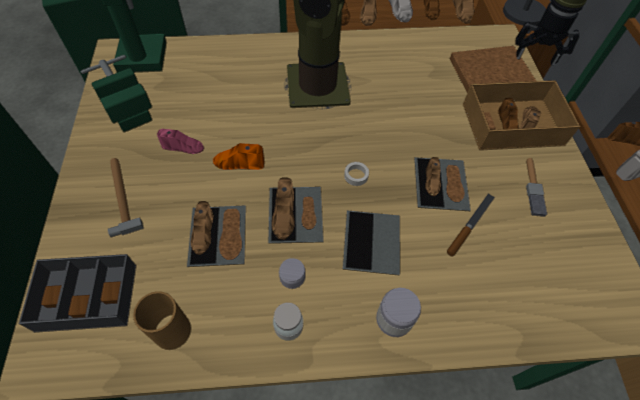

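Candidates (top image): the large last at (342,192) on board_small, the medium at (407,180) on board_large and the small at (208,220) on board_medium. Look-alikes: orange (383,252) and pink (441,273), plus loose lasts in the box at (90,285) and (108,288). The three on the boards are the ones I want. The spare board is at (272,168).

```bash
cat >> h.py <<'E'
def fit_board(C,P,c0,toplane=None,r=0.17):
    "C cloud, P picture, c0 rough board centre; returns strip centre, yaw (board x), size"
    hsv=cv2.cvtColor(P,cv2.COLOR_BGR2HSV)
    m=((hsv[...,1]<70)&(np.hypot(C[...,0]-c0[0],C[...,1]-c0[1])<r)&(C[...,2]<.03)&(C[...,2]>-.01)).astype(np.uint8)
    m=cv2.morphologyEx(m,cv2.MORPH_OPEN,np.ones((3,3)))
    n,l,s,_=cv2.connectedComponentsWithStats(m); k=1+np.argmax(s[1:,4])
    Q=C[l==k][:,:2].astype(np.float32)
    (cx,cy),(w,h),a=cv2.minAreaRect(Q*1000)
    if w<h: a+=90; w,h=h,w
    a=(a+90)%180-90; a=np.radians(a)
    if np.cos(a)<0:a+=np.pi
    y=np.array([-np.sin(a),np.cos(a)]); b=np.array([cx,cy])/1000
    return b-.033*y,np.degrees(a),(w,h)
def fit_last(C,c0,L,yaw,r=0.09):
    "top plateau centroid and long axis, from cloud"
    H=.5*L+.006
    n=np.hypot(C[...,0]-c0[0],C[...,1]-c0[1])<r
    T=C[n&(C[...,2]>H-.006)&(C[...,2]<H+.02)][:,:2]; A=C[n&(C[...,2]>.016)&(C[...,2]<H+.02)][:,:2]
    rt=cv2.minAreaRect((A*1000).astype(np.float32))
    d=A.mean(0)-T.mean(0)
    ev=np.linalg.svd(A-A.mean(0),full_matrices=False)[2][0]; ev=ev*np.sign(ev@d)
    return T.mean(0),len(T),np.array(rt[0])/1000,rt[1],np.degrees(np.arctan2(ev[1],ev[0])),np.median(C[n&(C[...,2]>H-.006)][:,2])
E
python3 - <<'E'
from h import *
for c in("top","scene"):
    p=np.load(c+"_p.npy");C=cloud(c,np.load(c+".npy"))
    print(c)
    for n,b in dict(small=(.502,-.083),medium=(.43,.33),large=(.565,-.3),spare=(.615,.1)).items():
        print(n,*[np.round(x,3) for x in fit_board(C,p,b)])
    for n,L,b in(("S",.105,(.43,.30)),("M",.13,(.55,-.35)),("L",.155,(.51,-.13))):
        print(n,*[np.round(x,3) for x in fit_last(C,b,L,0)])
i=camera_info("wrist");print(i,-np.array(i["R"]).T@i["t"])
p=cv2.imread("pics/top.png");cv2.imwrite("pics/crop.png",cv2.resize(p[125:285,160:480],None,fx=2.5,fy=2.5,interpolation=cv2.INTER_CUBIC))
E
```

```text
top
small [ 0.511 -0.138] -2.397 [182.079 151.393]
medium [0.432 0.3  ] -8.611 [181.134 151.808]
large [ 0.564 -0.354] -0.893 [181.28 151.87]
spare [0.608 0.066] -10.491 [182.254 150.897]
S [0.404 0.308] 138 [0.418 0.314] [ 75.762 111.472] -7.61 0.058
M [ 0.524 -0.352] 185 [ 0.552 -0.344] [126.164  97.795] -7.738 0.07
L [ 0.475 -0.13 ] 279 [ 0.514 -0.133] [ 78.264 152.557] -7.833 0.082
scene
small [ 0.514 -0.115] -5.034 [185.659 105.945]
medium [0.431 0.3  ] -8.581 [189.028 150.923]
large [ 0.564 -0.355] -0.76 [186.838 151.873]
spare [0.609 0.066] -10.339 [184.483 149.028]
S [0.41  0.308] 140 [0.44  0.304] [114.109  56.847] -5.763 0.058
M [ 0.531 -0.353] 258 [ 0.569 -0.351] [126.776 101.176] -9.962 0.07
L [ 0.483 -0.131] 321 [ 0.519 -0.132] [ 59.163 155.135] -8.352 0.083
{'fov_y': 65.70646984690485, 'cx': 317.8353943391909, 'cy': 199.23709190019707, 'R': array([[ 3.19905985e-01,  9.47449249e-01, -2.84660374e-04],
       [ 9.10802315e-01, -3.07449376e-01,  2.75524997e-01],
       [ 2.60958432e-01, -8.84013647e-02, -9.61293865e-01]]), 't': array([-0.62481776, -0.0357419 ,  0.38024101])} [0.13320964 0.61460811 0.37519328]
```

View pics/crop.png

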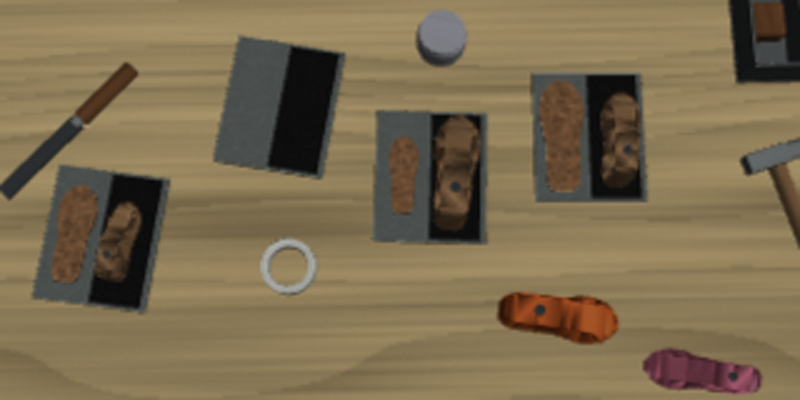

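Same assignment in the crop: small on board_medium at crop (118,240), large on board_small (457,175), medium on board_large (622,140). Next I hover over the small last for a closer wrist look.

```bash
cat >> h.py <<'E'
from scipy.spatial.transform import Rotation as Ro
def go(x,y,z,yaw):
    "shift(mm, tool axes) and turn (deg) to TCP x,y,z with tool y along the last's y at last yaw (deg)"
    s=state(); R=Ro.from_rotvec(s["tool_rot"]).as_matrix()
    a=np.radians(yaw); yt=np.array([-np.sin(a),np.cos(a),0]); 
    if yt@R[:,1]<0: yt=-yt
    zt=np.array([0,0,-1.]); T=np.stack([np.cross(yt,zt),yt,zt],1)
    return np.round(R.T@(np.array([x,y,z])-s["ee_pos"])*1000,1), np.round(np.degrees(Ro.from_matrix(R.T@T).as_rotvec()),1)
def wrist():
    i=camera_info("wrist"); p,d=grab_frame("wrist"); f=200/np.tan(np.radians(i["fov_y"])/2)
    v,u=np.mgrid[0:400,0:640].astype(float); du=u-i["cx"];dv=v-i["cy"]; r=np.hypot(du,dv)+1e-9
    k=np.tan(np.minimum(r/f,1.4))/r*d
    C=(np.stack([k*du,k*dv,d],-1)-np.array(i["t"]))@np.array(i["R"])
    C[d<=0]=9
    return p,C
E
python3 -c "
from h import *
print(go(.42,.31,.25,-12))"
```

```text
(array([-298.7, -196.9,   -0. ]), array([ 0. , -0. , -6.7]))
```

The manual's scale: shifts go in shares of 500 mm and turns go in shares of 120 degrees. Converting my numbers, -299 mm is -0.598, -197 mm is -0.394, -6.7 degrees is -0.0558.

>>> step_arm(
  plan=[
    [-0.598,-0.394,0,0,0,-0.0558,1],
    [-0.598,-0.394,0,0,0,-0.0558,1],
    [-0.598,-0.394,0,0,0,-0.0558,1],
    [-0.598,-0.394,0,0,0,-0.0558,1],
    [-0.598,-0.394,0,0,0,-0.0558,1],
  ],
)

```text
clock: 1.6
ee_pos: [0.3549, 0.3935, 0.2502]
tool_rot: [0.327, 3.124, 0.001]
contact_force: [1.7, 0.7, -0.8]
width: 0.0855
grip_force: 0.0
```

Scaled: -93 mm is -0.186, -61 mm is -0.122.

>>> step_arm(
  plan=[
    [-0.186,-0.122,0,0,0,0,1],
    [-0.186,-0.122,0,0,0,0,1],
    [-0.186,-0.122,0,0,0,0,1],
    [-0.186,-0.122,0,0,0,0,1],
    [-0.186,-0.122,0,0,0,0,1],
  ],
)

```text
clock: 2.1
ee_pos: [0.4311, 0.3174, 0.2501]
tool_rot: [-0.325, -3.124, -0.002]
contact_force: [0.3, 1.0, -0.1]
width: 0.0855
grip_force: 0.0
```

```bash
cat >> h.py <<'E'
def axes(C,c0,L,z0=.006,r=.1):
    "last's plan outline in a wrist cloud: min-area rect of points above the board"
    n=np.hypot(C[...,0]-c0[0],C[...,1]-c0[1])<r
    A=n&(C[...,2]>z0+.008)&(C[...,2]<.5*L+.02)
    k,l,s,_=cv2.connectedComponentsWithStats(A.astype(np.uint8)); j=1+np.argmax(s[1:,4]); A=l==j
    T=A&(C[...,2]>z0+.5*L-.004)
    def rect(m):
        c,wh,a=cv2.minAreaRect((C[m][:,:2]*1000).astype(np.float32))
        if wh[0]<wh[1]: a+=90; wh=wh[::-1]
        return np.round(c,1),np.round(wh,1),round((a+90)%180-90,1)
    X=C[A][:,:2]; ev=np.linalg.svd(X-X.mean(0),full_matrices=False)[2][0]
    print("all",rect(A),"pca",np.degrees(np.arctan(ev[1]/ev[0])).round(1)); print("top",rect(T),T.sum(),C[T][:,:].mean(0).round(4))
E
python3 - <<'E'
from h import *
p,C=wrist(); cv2.imwrite("pics/w1.png",p); np.savez("w1.npz",p=p,C=C)
print(fit_board(C,p,(.432,.33)))
axes(C,(.425,.304),.105)
E
```

```text
(array([0.43302259, 0.29826673]), np.float64(-8.507705688476562), (182.82070922851562, 152.3985595703125))
all (array([429.6, 303.9]), array([105.7,  39.5]), -11.6) pca -10.1
top (array([404.5, 307.3]), array([54.3, 27.1]), -11.1) 1205 [0.4038 0.3081 0.0592]
```

View pics/w1.png

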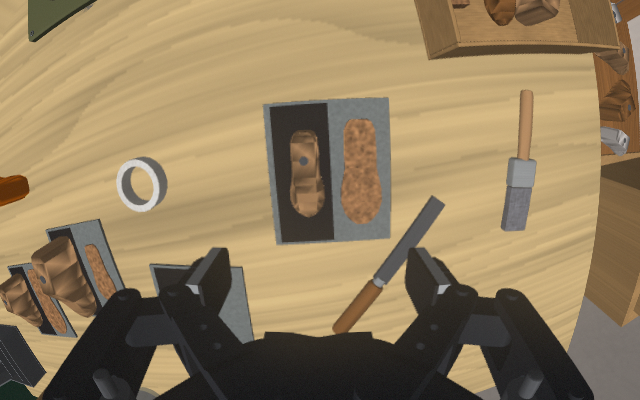

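The wrist view shows the small last on the black strip at about (305,172), with its footbed at (360,170). The fits agree, so I'll grasp it.

```bash
python3 -c "
from h import *
print(go(.411,.3075,.0535,-11.2))"
```

```text
(array([ 16.8, -14.6, 196.6]), array([ 0.1, -0.1, -0.6]))
```

Scaled: 197 mm is 0.394, 180 mm is 0.36, -0.6 degrees is -0.005.

>>> step_arm(
  plan=[
    [0.034,-0.03,0.1,0,0,-0.005,1],
    [0.034,-0.03,0.2,0,0,-0.005,1],
    [0.034,-0.03,0.3,0,0,-0.005,1],
    [0.034,-0.03,0.36,0,0,-0.005,1],
    [0.034,-0.03,0.394,0,0,-0.005,1],
  ],
  force=40,
)

```text
clock: 2.65
ee_pos: [0.4092, 0.3064, 0.0501]
tool_rot: [-0.303, -3.123, 0.003]
contact_force: [-0.9, -0.8, 0.8]
width: 0.0852
grip_force: 0.0
```

>>> step_arm(
  plan=[
    [0,0,0,0,0,0,1],
    [0,0,0,0,0,0,0],
    [0,0,0,0,0,0,0],
    [0,0,0,0,0,0,0],
    [0,0,0,0,0,0,0],
  ],
  force=40,
)

```text
clock: 3.15
ee_pos: [0.4129, 0.3056, 0.0541]
tool_rot: [0.311, 3.125, 0.003]
contact_force: [-0.6, -1.4, 19.9]
width: 0.0286
grip_force: 22.5
```

>>> step_arm(
  plan=[
    [0,0,0,0,0,0,0],
    [0,0,0,0,0,0,0],
    [0,0,0,0,0,0,0],
    [0,0,0,0,0,0,0],
    [0,0,0,0,0,0,0],
  ],
)

```text
clock: 3.65
ee_pos: [0.413, 0.3057, 0.0543]
tool_rot: [0.31, 3.125, 0.003]
contact_force: [-0.4, -0.3, 6.8]
width: 0.0275
grip_force: 39.2
```

Scaled: -100 mm is -0.2, -80 mm is -0.16.

>>> step_arm(
  plan=[
    [0,0,-0.04,0,0,0,0],
    [0,0,-0.1,0,0,0,0],
    [0,0,-0.16,0,0,0,0],
    [0,0,-0.2,0,0,0,0],
    [0,0,-0.2,0,0,0,0],
  ],
)

```text
clock: 4.15
ee_pos: [0.4137, 0.3058, 0.1556]
tool_rot: [0.312, 3.122, 0.007]
contact_force: [-0.0, 0.6, -2.3]
width: 0.0272
grip_force: 40.1
```

```bash
python3 -c "
from h import *
s=state();print(s['width'],s['grip_force'],s['ee_pos'])
print(go(.5913,.0691,.155,-10.4))"
```

```text
0.027225518333562317 40.090296936105005 [0.41373447 0.30581378 0.15564004]
(array([-220.9, -196.9,    0.5]), array([ 0.3,  0.2, -1. ]))
```

Scaled: -135 mm is -0.27, -120 mm is -0.24.

>>> step_arm(
  plan=[
    [-0.03,-0.026,0,0,0,0,0],
    [-0.09,-0.08,0,0,0,0,0],
    [-0.15,-0.134,0,0,0,0,0],
    [-0.21,-0.186,0,0,0,0,0],
    [-0.27,-0.24,0,0,0,0,0],
  ],
)

```text
clock: 4.65
ee_pos: [0.5212, 0.1591, 0.1518]
tool_rot: [-0.311, -3.125, 0.001]
contact_force: [0.8, 0.9, -2.5]
width: 0.0277
grip_force: 40.1
```

Scaled: -86 mm is -0.172, -78 mm is -0.156, -1 degrees is -0.0083.

>>> step_arm(
  plan=[
    [-0.06,-0.054,0,0,0,-0.0083,0],
    [-0.12,-0.108,0,0,0,-0.0083,0],
    [-0.156,-0.14,0,0,0,-0.0083,0],
    [-0.172,-0.154,0,0,0,-0.0083,0],
    [-0.172,-0.154,0,0,0,-0.0083,0],
  ],
)

```text
clock: 5.15
ee_pos: [0.5901, 0.0668, 0.1519]
tool_rot: [-0.288, -3.127, 0.001]
contact_force: [-0.1, 0.7, -3.1]
width: 0.0271
grip_force: 40.1
```

```bash
python3 -c "
from h import *
s=state();print(s['width'],s['grip_force'],s['ee_pos'])
print(go(.5913,.0691,.055,-10.4))"
```

```text
0.02709932960233703 40.07501580636017 [0.59011972 0.0667507  0.15189125]
(array([-0.8,  2.6, 96.9]), array([-0. , -0.1, -0.1]))
```

Scaled: 97 mm is 0.194, 93 mm is 0.186.

>>> step_arm(
  plan=[
    [0,0.004,0.06,0,0,0,0],
    [0,0.004,0.12,0,0,0,0],
    [0,0.004,0.164,0,0,0,0],
    [0,0.004,0.186,0,0,0,0],
    [0,0.004,0.194,0,0,0,0],
  ],
)

```text
clock: 5.65
ee_pos: [0.589, 0.0721, 0.0549]
tool_rot: [-0.279, -3.126, -0.001]
contact_force: [0.6, 0.0, -1.6]
width: 0.0275
grip_force: 40.1
```

>>> step_arm(
  plan=[
    [0,0,0,0,0,0,0],
    [0,0,0,0,0,0,0],
  ],
)

```text
clock: 5.85
ee_pos: [0.5912, 0.0709, 0.057]
tool_rot: [0.283, 3.127, 0.001]
contact_force: [0.7, 0.1, -1.7]
width: 0.0272
grip_force: 40.1
```

Scaled: 3 mm is 0.006, 2 mm is 0.004.

>>> step_arm(
  plan=[
    [0,0,0.002,0,0,0,0],
    [0,0,0.004,0,0,0,0],
    [0,0,0.006,0,0,0,0],
    [0,0,0.006,0,0,0,0],
  ],
)

```text
clock: 6.25
ee_pos: [0.5911, 0.0702, 0.0544]
tool_rot: [0.284, 3.127, 0.0]
contact_force: [-2.3, -2.0, 6.9]
width: 0.0275
grip_force: 41.2
```

>>> step_arm(
  plan=[
    [0,0,0,0,0,0,0.5],
    [0,0,0,0,0,0,1],
    [0,0,0,0,0,0,1],
    [0,0,0,0,0,0,1],
    [0,0,0,0,0,0,1],
  ],
)

```text
clock: 6.75
ee_pos: [0.5906, 0.0702, 0.0529]
tool_rot: [-0.284, -3.129, -0.0]
contact_force: [-0.8, 0.4, 0.4]
width: 0.0857
grip_force: 0.0
```

Scaled: -195 mm is -0.39, -160 mm is -0.32.

>>> step_arm(
  plan=[
    [0,0,-0.04,0,0,0,1],
    [0,0,-0.12,0,0,0,1],
    [0,0,-0.22,0,0,0,1],
    [0,0,-0.32,0,0,0,1],
    [0,0,-0.39,0,0,0,1],
  ],
)

```text
clock: 7.25
ee_pos: [0.5914, 0.0706, 0.2514]
tool_rot: [0.283, 3.125, 0.002]
contact_force: [0.9, -0.2, -1.4]
width: 0.0855
grip_force: 0.0
```

```bash
python3 -c "
from h import *
s=state();print(s['width'],s['ee_pos'])
p,C=wrist()
print(fit_board(C,p,(.615,.1)))
axes(C,(.608,.066),.105)
print(go(.55,-.345,.25,-9))"
```

```text
0.08552052821809768 [0.59137877 0.07056001 0.25143896]
(array([0.60845219, 0.06539722]), np.float64(-10.450614929199219), (180.93621826171875, 152.91526794433594))
all (array([607.5,  66.9]), array([105.7,  39.4]), -8.6) pca -8.7
top (array([582.1,  71.8]), array([54. , 26.9]), -8.6) 1186 [0.5818 0.0716 0.0592]
(array([ -31.6, -417.6,    4.8]), array([ 0.3,  0.7, -1.4]))
```

Small last parked, within 2 mm of the strip's centre. Next, the medium last.

Scaled: -230 mm is -0.46, -182 mm is -0.364.

>>> step_arm(
  plan=[
    [-0.006,-0.08,0,0,0,0,1],
    [-0.012,-0.172,0,0,0,0,1],
    [-0.02,-0.268,0,0,0,0,1],
    [-0.028,-0.364,0,0,0,0,1],
    [-0.036,-0.46,0,0,0,0,1],
  ],
)

```text
clock: 7.8
ee_pos: [0.5663, -0.1612, 0.2477]
tool_rot: [-0.283, -3.128, 0.0]
contact_force: [1.0, -0.3, 0.1]
width: 0.0851
grip_force: 0.0
```

Scaled: -188 mm is -0.376, -180 mm is -0.36.

>>> step_arm(
  plan=[
    [-0.008,-0.096,0,0,0,0,1],
    [-0.016,-0.192,0,0,0,0,1],
    [-0.022,-0.288,0,0,0,0,1],
    [-0.028,-0.36,0,0,0,0,1],
    [-0.028,-0.376,0,0,0,0,1],
  ],
)

```text
clock: 8.3
ee_pos: [0.5441, -0.3537, 0.2469]
tool_rot: [-0.297, -3.126, 0.006]
contact_force: [-0.0, -0.2, 0.2]
width: 0.0856
grip_force: 0.0
```

```bash
python3 -c "
from h import *
s=state();print(s['width'],s['ee_pos'])
p,C=wrist()
print(fit_board(C,p,(.565,-.32)))
axes(C,(.55,-.35),.13)
print(go(.53,-.353,.066,-8))"
```

```text
0.08555957307103725 [ 0.5441443  -0.35371367  0.24687854]
(array([ 0.56617302, -0.35468384]), np.float64(-0.93505859375), (183.2466583251953, 152.12022399902344))
all (array([ 557.3, -359.2]), array([129.9,  49.9]), -9.5) pca -7.8
top (array([ 526.4, -355. ]), array([65.5, 32.7]), -8.0) 1953 [ 0.5255 -0.3551  0.0717]
(array([ 13.9,  -3.2, 180.9]), array([-0.2, -0.1, -2.8]))
```

Scaled: 181 mm is 0.362, 170 mm is 0.34, -2.4 degrees is -0.02.

>>> step_arm(
  plan=[
    [0.018,-0.01,0.1,0,0,-0.02,1],
    [0.018,-0.01,0.2,0,0,-0.02,1],
    [0.018,-0.01,0.28,0,0,-0.02,1],
    [0.018,-0.01,0.34,0,0,-0.02,1],
    [0.018,-0.01,0.362,0,0,-0.02,1],
  ],
)

```text
clock: 8.85
ee_pos: [0.5356, -0.3467, 0.0636]
tool_rot: [-0.214, -3.129, -0.006]
contact_force: [-0.6, -0.6, 0.4]
width: 0.0854
grip_force: 0.0
```

>>> step_arm(
  plan=[
    [0,0,0,0,0,0,1],
    [0,0,0,0,0,0,0],
    [0,0,0,0,0,0,0],
    [0,0,0,0,0,0,0],
    [0,0,0,0,0,0,0],
  ],
  force=45,
)

```text
clock: 9.35
ee_pos: [0.5379, -0.3512, 0.0688]
tool_rot: [0.22, 3.131, -0.003]
contact_force: [-0.2, -1.3, 5.5]
width: 0.0331
grip_force: 43.8
```

>>> step_arm(
  plan=[
    [0,0,0,0,0,0,0],
    [0,0,0,0,0,0,0],
    [0,0,0,0,0,0,0],
    [0,0,0,0,0,0,0],
  ],
)

```text
clock: 9.75
ee_pos: [0.5379, -0.3512, 0.0688]
tool_rot: [0.219, 3.131, -0.003]
contact_force: [-1.1, 0.6, 5.5]
width: 0.0332
grip_force: 44.0
```

>>> step_arm(
  plan=[
    [0,0,-0.04,0,0,0,0],
    [0,0,-0.1,0,0,0,0],
    [0,0,-0.18,0,0,0,0],
    [0,0,-0.24,0,0,0,0],
    [0,0,-0.27,0,0,0,0],
  ],
)

```text
clock: 10.25
ee_pos: [0.5382, -0.3504, 0.2052]
tool_rot: [0.218, 3.13, -0.002]
contact_force: [0.8, 0.1, -1.4]
width: 0.0334
grip_force: 45.3
```

```bash
python3 -c "
from h import *
s=state();print(s['width'],s['grip_force'],s['ee_pos'])
print(go(.41,.302,.2,-8.6))"
```

```text
0.033374266226940105 45.321117660496384 [ 0.53824849 -0.35044132  0.20522393]
(array([217.6, 628.3,   3.5]), array([-0.1,  0.3,  0.6]))
```

Scaled: 175 mm is 0.35, 134 mm is 0.268.

>>> step_arm(
  plan=[
    [0.012,0.034,0,0,0,0,0],
    [0.036,0.104,0,0,0,0,0],
    [0.064,0.186,0,0,0,0,0],
    [0.092,0.268,0,0,0,0,0],
    [0.12,0.35,0,0,0,0,0],
  ],
)

```text
clock: 10.75
ee_pos: [0.5007, -0.1668, 0.2014]
tool_rot: [-0.219, -3.133, -0.001]
contact_force: [0.8, 1.2, -1.3]
width: 0.0331
grip_force: 45.3
```

Scaled: 205 mm is 0.41, 164 mm is 0.328.

>>> step_arm(
  plan=[
    [0.028,0.082,0,0,0,0,0],
    [0.056,0.164,0,0,0,0,0],
    [0.084,0.246,0,0,0,0,0],
    [0.112,0.328,0,0,0,0,0],
    [0.14,0.41,0,0,0,0,0],
  ],
)

```text
clock: 11.25
ee_pos: [0.46, 0.0457, 0.2016]
tool_rot: [-0.219, -3.133, 0.0]
contact_force: [0.1, 0.2, -1.5]
width: 0.0334
grip_force: 45.3
```

```bash
python3 -c "
from h import *
s=state();print(s['width'],s['grip_force'],s['ee_pos'])
print(go(.4127,.302,.2,-8.6))"
```

```text
0.03344883700586904 45.31075063627213 [0.46000955 0.04572515 0.20162504]
(array([ 82.5, 247.2,   1.7]), array([-0. , -0.1,  0.6]))
```

Scaled: 200 mm is 0.4, 165 mm is 0.33, 0.6 degrees is 0.005.

>>> step_arm(
  plan=[
    [0.024,0.074,0,0,0,0,0],
    [0.054,0.16,0,0,0,0,0],
    [0.082,0.246,0,0,0,0,0],
    [0.11,0.33,0,0,0,0,0],
    [0.132,0.4,0,0,0,0.005,0],
  ],
)

```text
clock: 11.75
ee_pos: [0.422, 0.2541, 0.2016]
tool_rot: [-0.232, -3.132, -0.001]
contact_force: [0.3, -0.2, -2.7]
width: 0.0332
grip_force: 45.3
```

>>> step_arm(
  plan=[
    [0.02,0.06,0,0,0,0,0],
    [0.03,0.088,0,0,0,0,0],
    [0.032,0.094,0,0,0,0,0],
    [0.032,0.094,0,0,0,0,0],
  ],
)

```text
clock: 12.15
ee_pos: [0.4146, 0.2989, 0.2016]
tool_rot: [-0.236, -3.132, 0.003]
contact_force: [-0.4, -1.0, -1.9]
width: 0.0331
grip_force: 45.3
```

```bash
python3 -c "
from h import *
s=state();print(s['width'],s['grip_force'],s['ee_pos'])
print(go(.4127,.302,.072,-8.6))"
```

```text
0.03309687319023679 45.28731966158375 [0.41457915 0.29889284 0.20159931]
(array([  2.3,   3.1, 129.6]), array([-0.1, -0. , -0. ]))
```

Scaled: 129 mm is 0.258, 122 mm is 0.244.

>>> step_arm(
  plan=[
    [0.004,0.006,0.07,0,0,0,0],
    [0.004,0.006,0.15,0,0,0,0],
    [0.004,0.006,0.21,0,0,0,0],
    [0.004,0.006,0.244,0,0,0,0],
    [0.004,0.006,0.258,0,0,0,0],
  ],
)

```text
clock: 12.65
ee_pos: [0.4131, 0.3003, 0.0713]
tool_rot: [-0.239, -3.131, 0.007]
contact_force: [-0.2, -1.0, -1.4]
width: 0.0336
grip_force: 45.3
```

Scaled: 3 mm is 0.006, 2 mm is 0.004.

>>> step_arm(
  plan=[
    [0,0,0.002,0,0,0,0],
    [0,0,0.004,0,0,0,0],
    [0,0,0.006,0,0,0,0],
    [0,0,0.006,0,0,0,0],
  ],
)

```text
clock: 13.05
ee_pos: [0.4135, 0.3038, 0.0708]
tool_rot: [0.235, 3.132, 0.002]
contact_force: [-0.4, 0.3, -1.4]
width: 0.0336
grip_force: 45.3
```

>>> step_arm(
  plan=[
    [0,0,0.002,0,0,0,0],
    [0,0,0.004,0,0,0,0],
    [0,0,0.004,0,0,0,0],
  ],
)

```text
clock: 13.35
ee_pos: [0.4132, 0.3039, 0.0687]
tool_rot: [0.234, 3.132, 0.001]
contact_force: [-1.5, -0.4, 4.9]
width: 0.0332
grip_force: 45.9
```

Contact made, so I release and check.

>>> step_arm(
  plan=[
    [0,0,0,0,0,0,0.5],
    [0,0,0,0,0,0,1],
    [0,0,0,0,0,0,1],
    [0,0,0,0,0,0,1],
    [0,0,0,0,0,0,1],
  ],
)

```text
clock: 13.85
ee_pos: [0.413, 0.3037, 0.068]
tool_rot: [0.235, 3.133, 0.0]
contact_force: [-0.8, -0.3, -0.1]
width: 0.0852
grip_force: 0.0
```

Scaled: -180 mm is -0.36, -155 mm is -0.31.

>>> step_arm(
  plan=[
    [0,0,-0.04,0,0,0,1],
    [0,0,-0.12,0,0,0,1],
    [0,0,-0.22,0,0,0,1],
    [0,0,-0.31,0,0,0,1],
    [0,0,-0.36,0,0,0,1],
  ],
)

```text
clock: 14.35
ee_pos: [0.4138, 0.3045, 0.2516]
tool_rot: [0.235, 3.129, 0.006]
contact_force: [1.2, 0.4, -0.7]
width: 0.0858
grip_force: 0.0
```

```bash
python3 -c "
from h import *
s=state();print(s['width'],s['ee_pos'])
p,C=wrist()
print(fit_board(C,p,(.437,.333)))
axes(C,(.432,.3),.13)
print(go(.51,-.13,.25,-8))"
```

```text
0.08575883455586304 [0.41382293 0.30447935 0.25155254]
(array([0.43370088, 0.2986861 ]), np.float64(-8.393058776855469), (183.70619201660156, 152.65113830566406))
all (array([433.1, 297.5]), array([130.1,  48.8]), -8.5) pca -9.5
top (array([401.3, 304. ]), array([65.4, 32.2]), -9.5) 1909 [0.4006 0.3037 0.0717]
(array([-159. , -416.5,    2. ]), array([ 0.4,  0.4, -0.6]))
```

Scaled: -215 mm is -0.43, -171 mm is -0.342.

>>> step_arm(
  plan=[
    [-0.028,-0.074,0,0,0,0,1],
    [-0.062,-0.164,0,0,0,0,1],
    [-0.096,-0.252,0,0,0,0,1],
    [-0.13,-0.342,0,0,0,0,1],
    [-0.164,-0.43,0,0,0,0,1],
  ],
)

```text
clock: 14.9
ee_pos: [0.4619, 0.0768, 0.2478]
tool_rot: [-0.234, -3.133, 0.0]
contact_force: [0.7, 0.7, 0.1]
width: 0.0852
grip_force: 0.0
```

Scaled: -201 mm is -0.402, -178 mm is -0.356.

>>> step_arm(
  plan=[
    [-0.034,-0.09,0,0,0,0,1],
    [-0.068,-0.178,0,0,0,0,1],
    [-0.102,-0.268,0,0,0,0,1],
    [-0.136,-0.356,0,0,0,0,1],
    [-0.154,-0.402,0,0,0,0,1],
  ],
)

```text
clock: 15.4
ee_pos: [0.508, -0.1367, 0.2474]
tool_rot: [-0.244, -3.132, 0.004]
contact_force: [0.2, 0.5, 0.3]
width: 0.0854
grip_force: 0.0
```

```bash
python3 -c "
from h import *
s=state();print(s['width'],s['ee_pos'])
p,C=wrist()
print(fit_board(C,p,(.511,-.105)))
axes(C,(.51,-.135),.155)
print(go(.485,-.13,.0785,-7))"
```

```text
0.08538108529332512 [ 0.50796524 -0.13674921  0.2473763 ]
(array([ 0.51286524, -0.13937176]), np.float64(-2.7006072998046875), (182.9627227783203, 152.50286865234375))
all (array([ 515.4, -137.8]), array([154.6,  59.2]), -6.6) pca -7.1
top (array([ 477. , -132.6]), array([76.6, 38.7]), -8.3) 3022 [ 0.4762 -0.1322  0.0842]
(array([ 24.9,   7.2, 168.7]), array([-0.3,  0. , -2.2]))
```

Scaled: 168 mm is 0.336, 158 mm is 0.316, -2.2 degrees is -0.0183.

>>> step_arm(
  plan=[
    [0.044,0.006,0.1,0,0,-0.0183,1],
    [0.044,0.006,0.19,0,0,-0.0183,1],
    [0.044,0.006,0.26,0,0,-0.0183,1],
    [0.044,0.006,0.316,0,0,-0.0183,1],
    [0.044,0.006,0.336,0,0,-0.0183,1],
  ],
)

```text
clock: 15.95
ee_pos: [0.4852, -0.1244, 0.0774]
tool_rot: [-0.173, -3.132, -0.001]
contact_force: [-0.1, -0.1, 0.9]
width: 0.0857
grip_force: 0.0
```

>>> step_arm(
  plan=[
    [0,0,0,0,0,0,1],
    [0,0,0,0,0,0,0],
    [0,0,0,0,0,0,0],
    [0,0,0,0,0,0,0],
    [0,0,0,0,0,0,0],
  ],
  force=55,
)

```text
clock: 16.45
ee_pos: [0.4875, -0.1266, 0.0816]
tool_rot: [0.177, 3.134, -0.003]
contact_force: [-1.3, -2.2, 9.4]
width: 0.0393
grip_force: 53.0
```

>>> step_arm(
  plan=[
    [0,0,0,0,0,0,0],
    [0,0,0,0,0,0,0],
    [0,0,0,0,0,0,0],
    [0,0,0,0,0,0,0],
  ],
)

```text
clock: 16.85
ee_pos: [0.4875, -0.1266, 0.0815]
tool_rot: [0.177, 3.134, -0.003]
contact_force: [-0.4, -3.4, 8.3]
width: 0.0401
grip_force: 53.0
```

Scaled: -100 mm is -0.2, -95 mm is -0.19.

>>> step_arm(
  plan=[
    [0,0,-0.04,0,0,0,0],
    [0,0,-0.1,0,0,0,0],
    [0,0,-0.16,0,0,0,0],
    [0,0,-0.19,0,0,0,0],
    [0,0,-0.2,0,0,0,0],
  ],
)

```text
clock: 17.35
ee_pos: [0.4875, -0.1252, 0.1817]
tool_rot: [0.175, 3.134, -0.0]
contact_force: [1.2, -0.7, -5.1]
width: 0.0394
grip_force: 55.9
```

```bash
python3 -c "
from h import *
s=state();print(s['width'],s['grip_force'],s['ee_pos'])
print(go(.538,-.354,.178,-1))"
```

```text
0.039443714028445785 55.86694618687034 [ 0.48746812 -0.12523987  0.18173127]
(array([ -75.7, -221.7,    3.9]), array([ 0. ,  0.2, -5.4]))
```

Scaled: -180 mm is -0.36, -143 mm is -0.286, -5.4 degrees is -0.045.

>>> step_arm(
  plan=[
    [-0.016,-0.04,0,0,0,-0.0083,0],
    [-0.04,-0.116,0,0,0,-0.0167,0],
    [-0.07,-0.2,0,0,0,-0.025,0],
    [-0.096,-0.286,0,0,0,-0.0333,0],
    [-0.12,-0.36,0,0,0,-0.045,0],
  ],
)

```text
clock: 17.85
ee_pos: [0.5254, -0.3133, 0.1787]
tool_rot: [-0.027, -3.139, -0.0]
contact_force: [0.3, 0.5, -3.9]
width: 0.0398
grip_force: 55.9
```

Scaled: -38 mm is -0.076, -28 mm is -0.056.

>>> step_arm(
  plan=[
    [-0.024,-0.056,0,0,0,0,0],
    [-0.028,-0.076,0,0,0,0,0],
    [-0.028,-0.076,0,0,0,0,0],
    [-0.028,-0.076,0,0,0,0,0],
  ],
)

```text
clock: 18.25
ee_pos: [0.5392, -0.3468, 0.179]
tool_rot: [-0.024, -3.139, -0.004]
contact_force: [0.3, 0.4, -5.1]
width: 0.0396
grip_force: 55.9
```

```bash
python3 -c "
from h import *
s=state();print(s['width'],s['grip_force'],s['ee_pos'])
print(go(.5365,-.355,.084,-1))"
```

```text
0.03957619235862989 55.86760806385428 [ 0.5392476  -0.34681279  0.17900377]
(array([ 2.4, -8.5, 95. ]), array([ 0.1, -0.1,  0.1]))
```

Scaled: 95 mm is 0.19, 91 mm is 0.182.

>>> step_arm(
  plan=[
    [0.004,-0.018,0.06,0,0,0,0],
    [0.004,-0.018,0.12,0,0,0,0],
    [0.004,-0.018,0.16,0,0,0,0],
    [0.004,-0.018,0.182,0,0,0,0],
    [0.004,-0.018,0.19,0,0,0,0],
  ],
)

```text
clock: 18.75
ee_pos: [0.5375, -0.3558, 0.084]
tool_rot: [-0.023, -3.14, -0.003]
contact_force: [-0.2, 0.0, -4.7]
width: 0.0397
grip_force: 55.8
```

Scaled: 1 mm is 0.002.

>>> step_arm(
  plan=[
    [0,0,0,0,0,0,0],
    [0,0,0.002,0,0,0,0],
    [0,0,0.002,0,0,0,0],
  ],
)

```text
clock: 19.05
ee_pos: [0.5386, -0.3581, 0.0851]
tool_rot: [0.026, 3.14, -0.001]
contact_force: [-0.8, -1.2, -4.5]
width: 0.0396
grip_force: 55.8
```

Scaled: 4 mm is 0.008, 3 mm is 0.006.

>>> step_arm(
  plan=[
    [0.002,0.006,0.002,0,0,0,0],
    [0.002,0.006,0.004,0,0,0,0],
    [0.002,0.006,0.006,0,0,0,0],
    [0.002,0.006,0.008,0,0,0,0],
    [0.002,0.006,0.008,0,0,0,0],
  ],
)

```text
clock: 19.55
ee_pos: [0.5368, -0.3545, 0.0816]
tool_rot: [-0.026, -3.141, 0.0]
contact_force: [-5.1, 2.5, 8.2]
width: 0.0392
grip_force: 56.3
```

>>> step_arm(
  plan=[
    [0,0,0,0,0,0,0.5],
    [0,0,0,0,0,0,1],
    [0,0,0,0,0,0,1],
    [0,0,0,0,0,0,1],
    [0,0,0,0,0,0,1],
  ],
)

```text
clock: 20.05
ee_pos: [0.5371, -0.3547, 0.0799]
tool_rot: [0.026, 3.141, 0.0]
contact_force: [0.2, -0.6, -0.1]
width: 0.0854
grip_force: 0.0
```

Scaled: -168 mm is -0.336, -150 mm is -0.3.

>>> step_arm(
  plan=[
    [0,0,-0.04,0,0,0,1],
    [0,0,-0.12,0,0,0,1],
    [0,0,-0.22,0,0,0,1],
    [0,0,-0.3,0,0,0,1],
    [0,0,-0.336,0,0,0,1],
  ],
)

```text
clock: 20.55
ee_pos: [0.5389, -0.3553, 0.2525]
tool_rot: [0.026, 3.135, -0.004]
contact_force: [1.5, 0.6, 0.0]
width: 0.0853
grip_force: 0.0
```

```bash
python3 -c "
from h import *
s=state();print(s['width'],s['ee_pos'])
p,C=wrist()
print(fit_board(C,p,(.565,-.32)))
axes(C,(.565,-.355),.155)
print(go(.5887,.0697,.2,-8.6))"
```

```text
0.08532862823278184 [ 0.53891195 -0.35534864  0.25252308]
(array([ 0.56499746, -0.35429497]), np.float64(-0.9098663330078125), (180.5879364013672, 152.56591796875))
all (array([ 565.8, -361.3]), array([155.5,  60. ]), -1.6) pca -1.7
top (array([ 527.5, -359.7]), array([75.7, 38.7]), -2.0) 2820 [ 0.526  -0.3599  0.0842]
(array([-41.3, 426.4,  52.7]), array([-0.2,  0.5,  7.6]))
```

Scaled: 220 mm is 0.44, 174 mm is 0.348, 7.6 degrees is 0.0633.

>>> step_arm(
  plan=[
    [-0.008,0.07,0,0,0,0.0125,1],
    [-0.016,0.16,0,0,0,0.025,1],
    [-0.026,0.254,0,0,0,0.0375,1],
    [-0.034,0.348,0,0,0,0.05,1],
    [-0.042,0.44,0,0,0,0.0633,1],
  ],
)

```text
clock: 21.1
ee_pos: [0.5613, -0.1332, 0.2474]
tool_rot: [-0.236, -3.132, -0.001]
contact_force: [0.5, 0.1, 0.2]
width: 0.0853
grip_force: 0.0
```

```bash
python3 -c "
from h import *
print(state()['ee_pos'],go(.5887,.0697,.15,-8.6))"
```

```text
[ 0.56129528 -0.1332489   0.24740073] (array([  3.3, 204.7,  97.5]), array([ 0., -0., -0.]))
```

>>> step_arm(
  plan=[
    [0.002,0.092,0,0,0,0,1],
    [0.004,0.188,0,0,0,0,1],
    [0.006,0.28,0.02,0,0,0,1],
    [0.006,0.36,0.06,0,0,0,1],
    [0.006,0.41,0.11,0,0,0,1],
  ],
)

```text
clock: 21.6
ee_pos: [0.5897, 0.0729, 0.1928]
tool_rot: [0.227, 3.131, 0.005]
contact_force: [0.8, -0.1, 0.1]
width: 0.0852
grip_force: 0.0
```

Scaled: 43 mm is 0.086, 20 mm is 0.04.

>>> step_arm(
  plan=[
    [0,0,0.04,0,0,0,1],
    [0,0,0.086,0,0,0,1],
    [0,0,0.086,0,0,0,1],
  ],
)

```text
clock: 21.9
ee_pos: [0.5866, 0.0676, 0.1467]
tool_rot: [-0.233, -3.126, 0.003]
contact_force: [-0.9, -0.6, -1.3]
width: 0.0852
grip_force: 0.0
```

```bash
python3 -c "
from h import *
print(state()['ee_pos'],go(.5887,.0697,.0535,-8.6))"
```

```text
[0.58658454 0.06760252 0.14666059] (array([-2.4,  2.6, 93.1]), array([-0.1, -0.4,  0.1]))
```

Scaled: 92 mm is 0.184, 85 mm is 0.17.

>>> step_arm(
  plan=[
    [-0.004,0.006,0.07,0,0,0,1],
    [-0.004,0.006,0.13,0,0,0,1],
    [-0.004,0.006,0.17,0,0,0,1],
    [-0.004,0.006,0.184,0,0,0,1],
    [-0.004,0.006,0.184,0,0,0,1],
  ],
)

```text
clock: 22.4
ee_pos: [0.5915, 0.0705, 0.0579]
tool_rot: [-0.235, -3.132, 0.0]
contact_force: [0.2, -0.2, 0.3]
width: 0.085
grip_force: 0.0
```

>>> step_arm(
  plan=[
    [0,0,0,0,0,0,0],
    [0,0,0,0,0,0,0],
    [0,0,0,0,0,0,0],
    [0,0,0,0,0,0,0],
    [0,0,0,0,0,0,0],
  ],
  force=40,
)

```text
clock: 22.9
ee_pos: [0.592, 0.0705, 0.0589]
tool_rot: [0.235, 3.132, 0.0]
contact_force: [-0.8, -1.3, 5.9]
width: 0.0267
grip_force: 39.5
```

>>> step_arm(
  plan=[
    [0,0,0,0,0,0,0],
    [0,0,0,0,0,0,0],
    [0,0,0,0,0,0,0],
    [0,0,0,0,0,0,0],
  ],
)

```text
clock: 23.3
ee_pos: [0.592, 0.0705, 0.0589]
tool_rot: [0.235, 3.132, 0.0]
contact_force: [-1.6, -0.4, 5.7]
width: 0.0268
grip_force: 39.5
```

>>> step_arm(
  plan=[
    [0,0,-0.04,0,0,0,0],
    [0,0,-0.1,0,0,0,0],
    [0,0,-0.16,0,0,0,0],
    [0,0,-0.19,0,0,0,0],
    [0,0,-0.2,0,0,0,0],
  ],
)

```text
clock: 23.8
ee_pos: [0.5924, 0.0707, 0.1597]
tool_rot: [0.235, 3.13, 0.001]
contact_force: [0.5, -0.9, -1.7]
width: 0.0265
grip_force: 40.2
```

```bash
python3 -c "
from h import *
s=state();print(s['width'],s['grip_force'],s['ee_pos'])
print(go(.494,-.1375,.15,-2.5))"
```

```text
0.026521218200245063 40.16934162263624 [0.59241113 0.07072786 0.15973942]
(array([  66.3, -220.6,    9.3]), array([ 0.1,  0.2, -6.1]))
```

Scaled: -183 mm is -0.366, -143 mm is -0.286, -6.1 degrees is -0.0508.

>>> step_arm(
  plan=[
    [0.012,-0.04,0,0,0,-0.0083,0],
    [0.036,-0.12,0,0,0,-0.0167,0],
    [0.06,-0.204,0,0,0,-0.025,0],
    [0.084,-0.286,0,0,0,-0.0375,0],
    [0.108,-0.366,0,0,0,-0.0508,0],
  ],
)

```text
clock: 24.3
ee_pos: [0.5093, -0.1039, 0.1571]
tool_rot: [-0.066, -3.139, 0.0]
contact_force: [0.9, -0.2, -1.5]
width: 0.0268
grip_force: 40.1
```

Scaled: -39 mm is -0.078, -37 mm is -0.074.

>>> step_arm(
  plan=[
    [0.01,-0.05,0,0,0,0,0],
    [0.01,-0.074,0,0,0,0,0],
    [0.01,-0.078,0,0,0,0,0],
    [0.01,-0.078,0,0,0,0,0],
  ],
)

```text
clock: 24.7
ee_pos: [0.5052, -0.1396, 0.1578]
tool_rot: [0.066, 3.14, 0.003]
contact_force: [-0.1, 0.3, -0.9]
width: 0.0265
grip_force: 40.1
```

```bash
python3 -c "
from h import *
s=state();print(s['width'],s['grip_force'],s['ee_pos'])
print(go(.4962,-.1378,.061,-2.5))"
```

```text
0.026547765725149594 40.14579587721755 [ 0.50516124 -0.13959627  0.15776441]
(array([ 9.1,  1.3, 96.8]), array([0.1, 0. , 0.1]))
```

>>> step_arm(
  plan=[
    [0.018,0.002,0.06,0,0,0,0],
    [0.018,0.002,0.12,0,0,0,0],
    [0.018,0.002,0.164,0,0,0,0],
    [0.018,0.002,0.186,0,0,0,0],
    [0.018,0.002,0.194,0,0,0,0],
  ],
)

```text
clock: 25.2
ee_pos: [0.4957, -0.1377, 0.0601]
tool_rot: [-0.063, -3.14, -0.002]
contact_force: [0.0, -0.1, -1.9]
width: 0.0266
grip_force: 40.1
```

>>> step_arm(
  plan=[
    [0,0,0,0,0,0,0],
    [0,0,0,0,0,0,0],
  ],
)

```text
clock: 25.4
ee_pos: [0.4962, -0.1394, 0.0618]
tool_rot: [0.067, 3.139, 0.0]
contact_force: [0.3, 0.1, -1.5]
width: 0.027
grip_force: 40.1
```

Scaled: 3 mm is 0.006, 2 mm is 0.004.

>>> step_arm(
  plan=[
    [0,0.002,0.002,0,0,0,0],
    [0,0.002,0.004,0,0,0,0],
    [0,0.002,0.006,0,0,0,0],
    [0,0.002,0.006,0,0,0,0],
  ],
)

```text
clock: 25.8
ee_pos: [0.4957, -0.1388, 0.0589]
tool_rot: [0.068, 3.14, -0.0]
contact_force: [-0.9, 0.4, 7.0]
width: 0.0269
grip_force: 41.2
```

>>> step_arm(
  plan=[
    [0,0,0,0,0,0,0.5],
    [0,0,0,0,0,0,1],
    [0,0,0,0,0,0,1],
    [0,0,0,0,0,0,1],
    [0,0,0,0,0,0,1],
  ],
)

```text
clock: 26.3
ee_pos: [0.4954, -0.1387, 0.0579]
tool_rot: [-0.068, -3.141, -0.0]
contact_force: [-1.2, -0.5, -0.9]
width: 0.0853
grip_force: 0.0
```

Scaled: -195 mm is -0.39, -155 mm is -0.31.

>>> step_arm(
  plan=[
    [0,0,-0.04,0,0,0,1],
    [0,0,-0.12,0,0,0,1],
    [0,0,-0.22,0,0,0,1],
    [0,0,-0.31,0,0,0,1],
    [0,0,-0.39,0,0,0,1],
  ],
)

```text
clock: 26.8
ee_pos: [0.4952, -0.1387, 0.2552]
tool_rot: [0.068, 3.14, 0.0]
contact_force: [1.9, 0.1, 0.2]
width: 0.0854
grip_force: 0.0
```

```bash
python3 -c "
from h import *
s=state();print(s['width'],s['ee_pos'],s['clock'])
p,C=wrist(); cv2.imwrite('pics/end.png',p)
print(fit_board(C,p,(.511,-.105)))
axes(C,(.51,-.14),.105)
print(fit_board(C,p,(.565,-.32)))
axes(C,(.565,-.355),.155)
p,d=grab_frame('scene');C=cloud('scene',d);cv2.imwrite('pics/ends.png',p)
print(fit_board(C,p,(.565,-.32)));axes(C,(.565,-.355),.155)
axes(C,(.432,.298),.13)
"
```

```text
0.08542143540101912 [ 0.495238   -0.13867381  0.25524889] 26.8
(array([ 0.51302769, -0.13802381]), np.float64(-2.5974349975585938), (183.3076629638672, 152.7301788330078))
all (array([ 511.6, -139.3]), array([106. ,  40.3]), -3.4) pca -2.6
top (array([ 485.5, -138.5]), array([53.7, 26.4]), -1.1) 1166 [ 0.4852 -0.1384  0.0591]
(array([ 0.56630748, -0.35716355]), np.float64(-0.7975997924804688), (183.56973266601562, 155.43507385253906))
all (array([ 565.2, -354. ]), array([155. ,  48.1]), -0.5) pca 0.2
top (array([ 526.9, -358.5]), array([75.8, 38. ]), -1.9) 1477 [ 0.5254 -0.3564  0.0841]
(array([ 0.56382372, -0.35495107]), np.float64(-0.9325103759765626), (188.90354919433594, 152.07460021972656))
all (array([ 568.1, -357.9]), array([156.6,  59.3]), -2.5) pca -3.7
top (array([ 529.7, -357.5]), array([75.6, 39.2]), -2.0) 332 [ 0.5318 -0.3574  0.0833]
all (array([437.2, 302.3]), array([131.1,  51.8]), -14.8) pca -6.7
top (array([405.7, 304.2]), array([69., 33.]), -10.5) 188 [0.4061 0.3035 0.0709]
```

View pics/end.png

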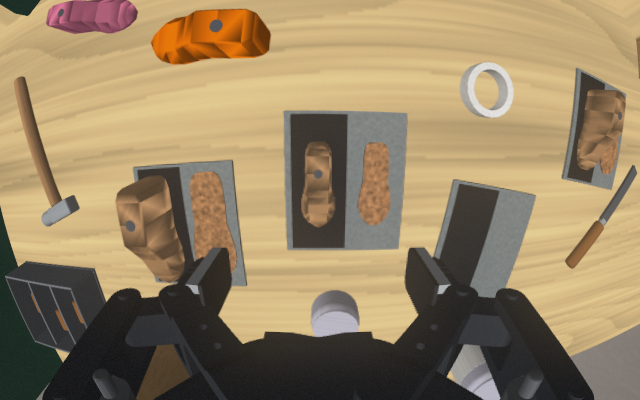

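The view shows the small last centred on its strip at (318,185), the large on the left board (155,230) and the medium at far right (603,130). The spare board at (485,235) is empty. Every offset is at most about 7 mm, and the arm is clear of everything.

```bash
python3 -c "
from cell import *
print(sign_off())"
```

```text
the job is handed in; nothing more can be done
None
```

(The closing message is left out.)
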